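# Square up the desk light's filter plates and click its cap home

### The job

Tap the front edges of the three coloured filter plates on the desk light until the whole stack is home against the fence and the edges are flush, then put the orange snap cap over the stud and press it straight down until it clicks. Keep pressing after the click so that the sprung seat under the cap is squeezed at least half way down, and finish like that, with the fingers still pressing down on the cap. Leave the other things on the desk where they are.

Things in the scene. Friction and masses are not known exactly. Their poses are not given: they have to be found in the camera images.
- light: Desk light, fixed to the desk. Origin: on the desk under the stud; z up. Its -x side (front) faces the robot within 0.4 rad. Aluminium base with white top: z 0 to 30 mm, x -40 to +55, y -60 to +60 mm. Black fence at the rear, inner face at x = +45 mm; black side rails, inner faces at y = +-46.5 mm; all up to z = 48 mm. The plates lie on the base between the rails and slide only along x.
- stack_front (a point): Where the middle of the plates' front edges must come: x = -45 mm, z = 37.5 mm in the light's frame, axes as the light's. The stack (z 30 to 45 mm) overhangs the base's front by 5 mm even when home, so fingertips reaching down to z about 20 mm in front of the base meet all three edges when moved towards +x.
- stud_head (a point): Centre of the steel stud's head, on the light's z axis 61 mm up: four sprung bulges of 8 mm radius, 23 mm across in all, top at z = 69 mm. The cap's lip snaps over them.
- stud_seat (a point): Point on the stud's axis at the top of the free sprung seat, z = 50 mm in the light's frame, axes as the light's. The clipped cap's origin is here. The cap's lip meets the bulges when its origin is about 16 mm higher; the push grows to about 10 N at 13 mm, drops to nothing by 9 mm as the lip snaps over, the head then pulls the cap down itself; at 0 mm the seat's spring is felt.
- seat (a joint): The sprung seat, a dark steel disc 27 mm wide around the stud: metres pressed down. 0 free, 0.004 at its stop; stiffness 3 N per mm, so half way (0.002) needs about 6 N and the stop 12 N; pushing harder does no harm. It springs back if the cap is let go (the cap stays clipped on).
- cap: Orange snap cap, 34 mm high, about 50 g, open end down on the desk. Origin: centre of its underside; z up through the closed top. Flange 48 mm wide and 5 mm high at the bottom, round barrel 36 mm wide from there up to 34 mm, flat top. The hole in the flange is 19 mm wide and 5 mm high (the snapping lip), the room above it is 25 mm wide and reaches to 28 mm. Any yaw fits.
- plate0: Cyan U-shaped rigid light-filter plate, bottom of the stack: 90 x 90 x 5 mm, 45 g. Origin: centre of its underside. Its slot (36 mm wide, 63 mm long) opens to its +x edge and straddles the stud; its plain front edge is at x = -45 mm. Home (touching the fence) its origin is at x = 0 in the light's frame; at the start it sticks out 7 to 18 mm towards the light's -x.
- plate1: Magenta U-shaped rigid light-filter plate, middle of the stack: 90 x 90 x 5 mm, 45 g. Origin: centre of its underside. Its slot (36 mm wide, 63 mm long) opens to its +x edge and straddles the stud; its plain front edge is at x = -45 mm. Home (touching the fence) its origin is at x = 0 in the light's frame; at the start it sticks out 7 to 18 mm towards the light's -x.
- plate2: Violet U-shaped rigid light-filter plate, top of the stack: 90 x 90 x 5 mm, 45 g. Origin: centre of its underside. Its slot (36 mm wide, 63 mm long) opens to its +x edge and straddles the stud; its plain front edge is at x = -45 mm. Home (touching the fence) its origin is at x = 0 in the light's frame; at the start it sticks out 7 to 18 mm towards the light's -x.
- earbuds: White earbud case 60 x 48 x 25 mm, loose; leave alone. Origin under its centre.
- dongle: Black round wireless receiver 52 mm wide, 14 mm high with a cyan disc on top, loose; leave alone. Origin under its centre.
- mouse: Black computer mouse 115 x 62 x 36 mm on a 3 mm mouse pad on the left, loose; leave alone. Origin under its centre.
- mug: Blue mug 82 mm wide, 95 mm high, at the back; leave alone. Origin under its centre.
- can: Green drink can 66 mm wide, 120 mm high, at the back right; leave alone. Origin under its centre.

How it is judged (in metres and radians):
On the way, in this order (a step that is already met when the one before it is completed fails the run):
1. all three plates pushed home against the fence, edges flush (within 3 mm) (x of each of plate0, plate1, plate2 in the frame of light above -0.003 m), for 0.2 s.
2. the cap has snapped over the stud's head, down to the seat (horizontal distance between cap and stud_seat below 0.003 m and z of cap in the frame of stud_seat below 0.0015 m), for 0.1 s.
At the end, for the whole second after the job is handed in: The three plates are home (each within 3 mm of touching the fence), the cap is clipped on upright (within 3 mm of the stud's axis), and the fingers still press on it so that the seat is squeezed by more than 1.5 mm of its 4 mm (all of step 1 and all of step 2 and angle between cap's own z axis and vertical below 0.1 rad and value of joint seat above 0.0015 m and contact force between the fingers and cap above 2 N); the arm keeps its last pose, push and grip.
It fails at once if the earbuds is pushed more than 30 mm (distance of earbuds from where it was at the start of the episode above 0.03 m).
It fails at once if the dongle is pushed more than 30 mm (distance of dongle from where it was at the start of the episode above 0.03 m).
It fails at once if the mouse is pushed more than 30 mm (distance of mouse from where it was at the start of the episode above 0.03 m).
It fails at once if the mug is pushed more than 30 mm (distance of mug from where it was at the start of the episode above 0.03 m).
It fails at once if the can is pushed more than 30 mm (distance of can from where it was at the start of the episode above 0.03 m).
It also fails if it takes over 51 s, if anything falls off the work surface, if the arm or the gripper's body presses on something with over 40 N, if the wrist force passes 120 N, or if a joint passes its speed limit or range.

### The arm

A 6-joint arm with a two-finger parallel gripper is mounted at the origin on the work surface. World frame = base frame: x ahead of the robot, y to its left, z up, the work surface at z = 0. Lengths are in mm, angles in rad, forces in N, time in s.
With the tool pointing down it reaches from about 250 to 775 mm from the base axis. Payload 4 kg.
Tool frame: the origin (TCP) lies midway between the tips of the shut fingers; the grasp point (between the pads) lies 19 mm behind it (robot.grasp_offset is the z of the grasp point in the tool frame, in mm); z points along the fingers, y is the direction in which the jaws open and shut (so a half turn about z gives the same grasp; the last joint's range is limited). The gripper opens to 94 mm and grips with 3 to 60 N. Pads are 16 mm wide; open, the fingers measure 119 mm over their backs; the gripper's body (75 mm by 177 mm) begins 78 mm behind the grasp point.
Start: joints at [-1.39, 0.087, 1.371, -0, 1.684, -0.103], TCP at [154, -528.019, 205.506] pointing down, gripper open.
Joint ranges: [-3.1, 3.1], [-0.76, 2.03], [0.27, 2.55], [-1.08, 4.22], [0.17, 2.65], [-2.57, 2.57]. Speed limits (rad/s): [2.79, 2.79, 3.14, 3.14, 3.14, 3.14].

### API

Orientations are given as a unit quaternion [w, x, y, z].
In Python, from bench import monitor, vision, robot gives the robot as it stands.
- The arm moves only by the shell command python3 -m handwheel 'ROWS' [FORCE]. ROWS is JSON, a list of rows, each an object with "gripper": the finger opening in m, from 0 to 0.094; "dp": the shift along the tool's x, y, z in m, a list of three; "rotation": the turn, a rotation vector about the tool's x, y, z in degrees, a list of three. A call has 1 to 12 rows; each row shifts and turns the commanded pose from where the row before left it, along the tool's axes as they then stand; what a row does not reach is not made up. A row lasts 1/10 s, in which the tool goes at most 50 mm and 8.59 degrees, less where a joint would pass 70% of its speed; a pose out of reach is approached as far as the arm can. A call with a gripper value outside its range is refused whole. The fingers move at their own pace and stop on an object; FORCE is the grip in N (left out, the last holds). Time passes only in rows, so rows that do not move let the fingers close. It gives the time, the measured TCP pose, the force and the opening at its end, in the units of the state.
- monitor.sense(): the state, without advancing time (a new reading comes with each control period).
- vision.snapshot(name): name is "scene" or "side" or "wrist"; returns the picture (400x640x3 uint8, red, green, blue); there is no depth.
- vision.camera_model(name): a dict with "mtx" (3x3 intrinsics, pixels), "k1" (the pictures are not rectified: a ray, as slopes to the right and down, at radius r is drawn at 1 + k1 r^2 times it, then the intrinsics apply), "xyz" and "rotation" of the camera in the world. Camera axes: x right, y up, looking along -z (the intrinsics and any distortion apply to the point x, -y, -z); pixel columns grow to the right and rows downward; lengths in mm; the calibration is good to about 2 mm. A picture is of the moment at which its call begins: read the wrist's pose just before it. camera_model takes no time and is no camera call; for the wrist camera it gives the pose at the moment of the call.
- robot.hand_in(): hands the job in, once; it reports no verdict.
The state is a dict: "time_s": time; "joint_pos": joint angles; "qvel": joint speeds; "tau": joint torques, N m; "eef_pos": TCP position; "ee_rot": TCP orientation; "ft_force": force on the tool from outside, world axes, zero at the start; "moment": the same for the moment, N m; "grip_width": finger opening in mm.
Only numpy, scipy, OpenCV 4.12 (cv2) and the standard library are available. Lean on these libraries where they do the work, as an engineer would, in place of code of your own. Each camera call takes 0.05 s, during which the arm holds its last target. There are 200 camera calls.

## Working session

There is one attempt and no reset: what is moved stays moved. The work goes in short steps, Python scripts to look and compute and a shell command to move; the robot and the scene stay as the last step left them, time stands still between calls to the robot, and variables do not carry over. Pictures are saved under pics/ and viewed, about 8 in all and at most 12, crops included, and the job is handed in when it is done.

```bash
ls; mkdir -p pics; python3 - <<'E'
from bench import monitor, vision, robot
import cv2,numpy as np
s=monitor.sense();print({k:np.round(v,3).tolist() for k,v in s.items()}, robot.grasp_offset)
for n in("scene","side","wrist"):
    c=vision.camera_model(n);im=vision.snapshot(n)
    cv2.imwrite(f"pics/{n}0.png",im[:,:,::-1])
    print(n,{k:np.round(v,3).tolist() for k,v in c.items()})
a=cv2.imread("pics/scene0.png");b=cv2.imread("pics/side0.png")
E
```

```text
pics
{'time_s': 0.0, 'joint_pos': [-1.39, 0.088, 1.372, -0.0, 1.684, -0.103], 'qvel': [0.0, -0.0, 0.001, -0.001, 0.001, -0.001], 'tau': [0.0, -34.018, -30.242, 0.072, 0.033, -0.0], 'eef_pos': [153.886, -527.448, 204.308], 'ee_rot': [-0.001, 0.99, 0.141, -0.0], 'ft_force': [-0.065, 0.084, -0.177], 'moment': [0.034, 0.022, 0.001], 'grip_width': 94.186} -18.8
scene {'mtx': [[372.701, 0.0, 317.9], [0.0, 372.701, 199.988], [0.0, 0.0, 1.0]], 'k1': 0.029, 'xyz': [990.812, -590.584, 590.468], 'rotation': [0.841, 0.446, 0.135, 0.274]}
side {'mtx': [[386.609, 0.0, 334.311], [0.0, 386.609, 190.649], [0.0, 0.0, 1.0]], 'k1': -0.045, 'xyz': [-23.342, 580.734, 573.97], 'rotation': [-0.348, -0.19, 0.446, 0.802]}
wrist {'mtx': [[295.715, 0.0, 320.194], [0.0, 295.715, 198.176], [0.0, 0.0, 1.0]], 'k1': -0.017, 'xyz': [217.5, -509.783, 384.132], 'rotation': [0.795, -0.092, 0.071, -0.596]}
```

View pics/scene0.png

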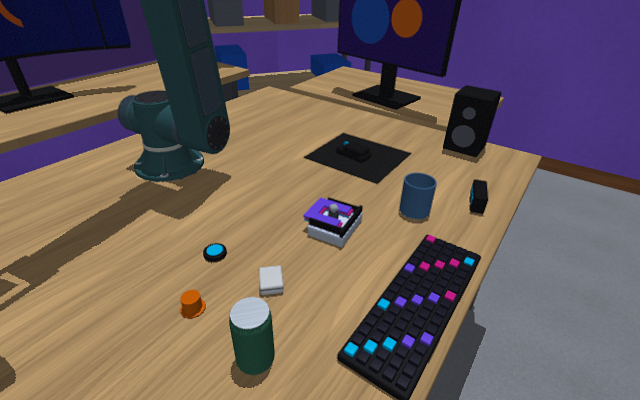

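View pics/side0.png

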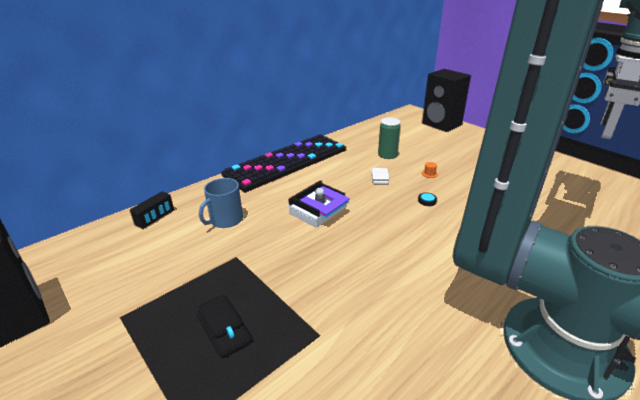

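The scene view has the cap at (191,303), light at (333,218), dongle at (215,252), earbuds at (271,280) and can at (252,335). In the side view the cap is at (430,170), the light at (319,203), the dongle at (427,199) and the earbuds at (380,176).

```bash
cat > h.py <<'E'
import cv2,numpy as np
from scipy.spatial.transform import Rotation as R
from bench import monitor,vision,robot
def rot(q): return R.from_quat(np.r_[q[1:],q[0]]).as_matrix()
def ray(c,px):
    m=np.array(c["mtx"]);d=np.array([c["k1"],0,0,0],float)
    x,y=cv2.undistortPoints(np.float64([[px]]),m,d)[0,0]
    v=rot(np.array(c["rotation"]))@[x,-y,-1]
    return np.array(c["xyz"],float),v/np.linalg.norm(v)
def plane(c,px,z):
    o,v=ray(c,px);return o+v*(z-o[2])/v[2]
def tri(*cp):
    A=0;b=0;L=[ray(c,p) for c,p in cp]
    for o,v in L: P=np.eye(3)-np.outer(v,v);A=A+P;b=b+P@o
    X=np.linalg.solve(A,b);return X,[round(float(np.linalg.norm(np.cross(X-o,v))),1) for o,v in L]
def blob(im,h0,h1,s=120,v=60,box=None):
    hsv=cv2.cvtColor(im,cv2.COLOR_RGB2HSV);m=cv2.inRange(hsv,(h0,s,v),(h1,255,255))
    if box: k=np.zeros_like(m);x0,y0,x1,y1=box;k[y0:y1,x0:x1]=255;m&=k
    return m
def biggest(m):
    cs=cv2.findContours(m,cv2.RETR_EXTERNAL,cv2.CHAIN_APPROX_NONE)[0];return max(cs,key=cv2.contourArea)
E
python3 - <<'E'
from h import *
S=vision.camera_model("scene");D=vision.camera_model("side")
for n,a,b in [("captop",(192,293),(431,164)),("stud",(333,209),(319,194)),("dongletop",(214,250),(427,197)),("earbud",(270,275),(380,174)),("cantop",(250,313),(390,122))]:
    X,e=tri((S,a),(D,b));print(n,X.round(),e)
for n,a,z in [("cap",(192,293),34),("stud",(333,209),69),("dongle",(214,250),14),("earb",(270,275),25)]: print(n,plane(S,a,z).round())
E
```

```text
captop [ 518. -327.   36.] [0.8, 0.8]
stud [596.  45.  53.] [1.4, 1.4]
dongletop [ 438. -203.   12.] [1.7, 1.7]
earbud [ 597. -192.   20.] [1.2, 1.2]
cantop [ 691. -337.  114.] [0.7, 0.7]
cap [ 517. -325.   34.]
stud [607.  25.  69.]
dongle [ 438. -205.   14.]
earb [ 599. -196.   25.]
```

```bash
python3 - <<'E'
import cv2
a=cv2.imread("pics/scene0.png")[180:260,280:390];b=cv2.imread("pics/side0.png")[170:235,270:370]
a=cv2.resize(a,(600,436),interpolation=2)
b=cv2.resize(b,(600,390),interpolation=2)
import numpy as np
cv2.imwrite("pics/crop.png",cv2.resize(np.vstack([a,b]),None,fx=.7,fy=.7))
E
```

```text
(no output)
```

View pics/crop.png

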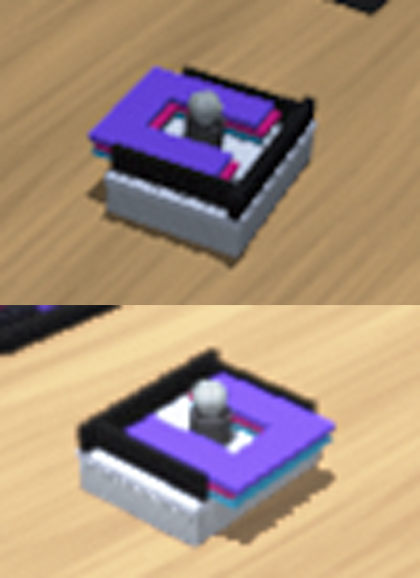

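The crops show the stack slid out towards the robot, over the base's front edge. The stud head is at about (333.7,208) in scene and (319.8,191.4) in side. Next I go over the cap with the wrist camera.

```bash
python3 -m handwheel '[{"gripper":0.05,"dp":[0.038,-0.011,-0.006],"rotation":[0,0,0]},{"gripper":0.05,"dp":[0.038,-0.011,-0.006],"rotation":[0,0,0]},{"gripper":0.05,"dp":[0.038,-0.011,-0.006],"rotation":[0,0,0]},{"gripper":0.05,"dp":[0.038,-0.011,-0.006],"rotation":[0,0,0]},{"gripper":0.05,"dp":[0.038,-0.011,-0.006],"rotation":[0,0,0]},{"gripper":0.05,"dp":[0.038,-0.011,-0.006],"rotation":[0,0,0]},{"gripper":0.05,"dp":[0.038,-0.011,-0.006],"rotation":[0,0,0]},{"gripper":0.05,"dp":[0.038,-0.011,-0.006],"rotation":[0,0,0]},{"gripper":0.05,"dp":[0,0,0],"rotation":[0,0,0]},{"gripper":0.05,"dp":[0,0,0],"rotation":[0,0,0]}]' 20
python3 - <<'E'
from h import *
S=vision.camera_model("scene");D=vision.camera_model("side")
print(tri((S,(333.7,208)),(D,(319.8,191.4))))
a=plane(S,(342.3,235.8),48);b=plane(S,(361.7,206.2),48);print(a.round(),b.round(),np.degrees(np.arctan2(*(b-a)[[1,0]])),np.linalg.norm(a-b))
c=vision.camera_model("wrist");im=vision.snapshot("wrist");cv2.imwrite("pics/w1.png",im[:,:,::-1])
print(monitor.sense()["eef_pos"],monitor.sense()["ee_rot"],c["xyz"],c["rotation"])
m=blob(im,5,18,150,100);k=biggest(m);print(cv2.contourArea(k),cv2.minEnclosingCircle(k),cv2.boundingRect(k))
E
```

```text
time_s: 1.15
eef_pos: [421.5, -357.9, 253.1]
ee_rot: [-0.0, 0.99, 0.142, -0.0]
ft_force: [-0.2, 0.3, -0.2]
grip_width: 49.7
(array([598.39658438,  41.63215459,  58.79819213]), [0.1, 0.1])
[666. -24.  48.] [643. 103.  48.] 100.24145870452998 129.43916586988777
[ 420.76925198 -358.47373901  252.93631076] [-1.89852352e-04  9.89935846e-01  1.41515427e-01 -6.07444185e-04] [ 485.20294009 -339.71591223  432.69664844] [ 0.7950362  -0.09333983  0.07010236 -0.5952233 ]
862.0 ((322.0545349121094, 101.89545440673828), 17.37525177001953) (306, 85, 33, 35)
```

View pics/w1.png

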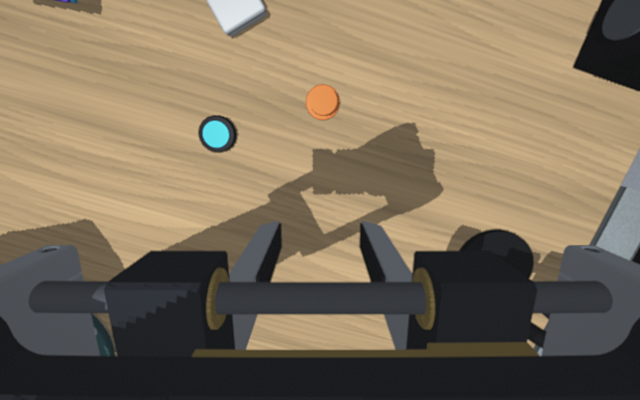

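The wrist view has the cap at (322,102), the dongle at (217,134) and the earbuds at (238,12). The fence estimate puts the light's yaw at about +10°. Next is the view over the light.

```bash
python3 -m handwheel '[{"gripper":0.05,"dp":[0.0163,-0.0343,0],"rotation":[0,0,0]},{"gripper":0.05,"dp":[0.0163,-0.0343,0],"rotation":[0,0,0]},{"gripper":0.05,"dp":[0.0163,-0.0343,0],"rotation":[0,0,0]},{"gripper":0.05,"dp":[0.0163,-0.0343,0],"rotation":[0,0,0]},{"gripper":0.05,"dp":[0.0163,-0.0343,0],"rotation":[0,0,0]},{"gripper":0.05,"dp":[0.0163,-0.0343,0],"rotation":[0,0,0]},{"gripper":0.05,"dp":[0.0163,-0.0343,0],"rotation":[0,0,0]},{"gripper":0.05,"dp":[0.0163,-0.0343,0],"rotation":[0,0,0]},{"gripper":0.05,"dp":[0.0163,-0.0343,0],"rotation":[0,0,0]},{"gripper":0.05,"dp":[0.0163,-0.0343,0],"rotation":[0,0,6]},{"gripper":0.05,"dp":[0,0,0],"rotation":[0,0,0]},{"gripper":0.05,"dp":[0,0,0],"rotation":[0,0,0]}]'
python3 - <<'E'
from h import *
import json
c=vision.camera_model("wrist");im=vision.snapshot("wrist");cv2.imwrite("pics/w2.png",im[:,:,::-1])
json.dump({k:np.array(v).tolist() for k,v in c.items()},open("w2.json","w"))
print(c["xyz"])
m=blob(im,118,140,80,60);k=biggest(m);print(cv2.boundingRect(k))
x,y,w,h=cv2.boundingRect(k);x0=max(x-25,0);y0=max(y-30,0);x1=x+w+25;y1=y+h+25
print(x0,y0,x1,y1)
cv2.imwrite("pics/w2c.png",cv2.resize(im[y0:y1,x0:x1,::-1],None,fx=4,fy=4,interpolation=cv2.INTER_CUBIC))
E
```

```text
time_s: 2.4
eef_pos: [481.2, 15.7, 253.1]
ee_rot: [0.0, 0.996, 0.09, -0.0]
ft_force: [-0.7, 0.2, 0.4]
grip_width: 50.3
[546.51734952  27.15672439 432.71752722]
(278, 57, 78, 80)
253 27 381 162
```

View pics/w2c.png

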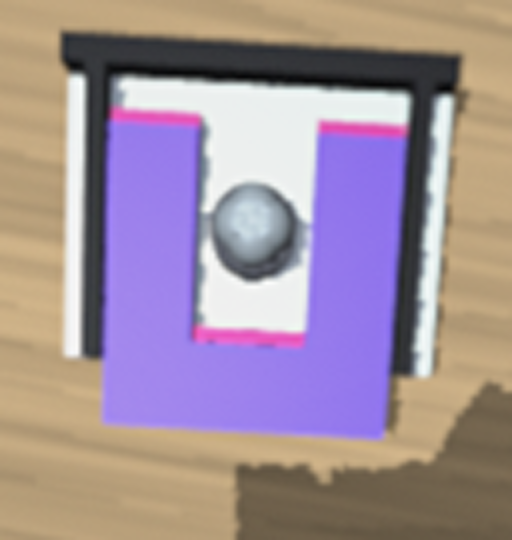

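The crop (4x, offset 253,27) shows:
- Stud head at (253,228).
- Violet front edge from (103,425) to (385,438).
- Fence outer edge from (62,33) to (460,55).
- The magenta plate just visible behind the violet, so violet sticks out furthest or nearly.

```bash
python3 - <<'E'
from h import *
import json
W=json.load(open("w2.json"));S=vision.camera_model("scene");D=vision.camera_model("side")
f=lambda x,y:(253+(x+.5)/4-.5,27+(y+.5)/4-.5)
st=f(253,226)
print("stud61",plane(W,st,61).round(1),tri((W,st),(S,(333.7,208)),(D,(319.8,191.4))))
ang=lambda a,b:np.degrees(np.arctan2(*(b-a)[[1,0]]))
for n,p,q,z in [("fence",(62,33),(460,55),48),("front",(103,425),(385,438),45),("fence_in",(110,73),(410,91),45),("railL",(106,75),(104,355),45.),("railR",(412,93),(393,374),48),("slotfront",(194,340),(305,346),45)]:
    a=plane(W,f(*p),z);b=plane(W,f(*q),z);print(n,a.round(1),b.round(1),round(ang(a,b),2),round(np.linalg.norm(a-b),1))
im=cv2.imread("pics/w2.png")[:,:,::-1].copy()
k=biggest(blob(im,118,140,80,60,(253,27,381,162)))[:,0]
P=np.array([plane(W,p,45)[:2] for p in k.astype(float)],np.float32);r=cv2.minAreaRect(P);print(r)
E
```

```text
stud61 [596.4  41.1  61. ] (array([597.69564325,  41.64816239,  58.73542363]), [1.1, 0.5, 0.7])
fence [641.5 106.9  48. ] [656.7 -10.6  48. ] -82.62 118.5
front [530.7  78.5  45. ] [542.8 -11.3  45. ] -82.31 90.5
fence_in [633.8  91.7  45. ] [645.    1.8  45. ] -82.89 90.6
railL [633.   92.8  45. ] [552.2  81.3  45. ] -171.9 81.6
railR [643.8   1.3  48. ] [562.7  -9.5  48. ] -172.41 81.9
slotfront [561.8  54.1  45. ] [566.2  19.3  45. ] -82.71 35.1
((581.5159912109375, 39.6680908203125), (90.12545776367188, 93.39300537109375), 7.363795280456543)
```

The yaw is about 7.5°, and the light's origin is about (596,41), consistent across the views. Stud height triangulates to 58.7 against 61 stated, and the plates stick out about 15 mm. I'll come down in front of the stack.

```bash
python3 -m handwheel '[{"gripper":0.05,"dp":[0.0,0.0,0],"rotation":[0,0,2.8]},{"gripper":0.05,"dp":[0.011,-0.005,0.045],"rotation":[0,0,0]},{"gripper":0.05,"dp":[0.011,-0.005,0.045],"rotation":[0,0,0]},{"gripper":0.05,"dp":[0,0,0.045],"rotation":[0,0,0]},{"gripper":0.05,"dp":[0,0,0.045],"rotation":[0,0,0]},{"gripper":0.05,"dp":[0,0,0.03],"rotation":[0,0,0]},{"gripper":0.05,"dp":[0,0,0.019],"rotation":[0,0,0]},{"gripper":0.05,"dp":[0,0,0],"rotation":[0,0,0]},{"gripper":0.05,"dp":[0,0,0],"rotation":[0,0,0]}]'
python3 -m handwheel '[{"gripper":0.05,"dp":[0.008,0,0],"rotation":[0,0,0]},{"gripper":0.05,"dp":[0.008,0,0],"rotation":[0,0,0]},{"gripper":0.05,"dp":[0.005,0,0],"rotation":[0,0,0]},{"gripper":0.05,"dp":[0.005,0,0],"rotation":[0,0,0]},{"gripper":0.05,"dp":[0.004,0,0],"rotation":[0,0,0]},{"gripper":0.05,"dp":[0.004,0,0],"rotation":[0,0,0]},{"gripper":0.05,"dp":[0.003,0,0],"rotation":[0,0,0]},{"gripper":0.05,"dp":[0,0,0],"rotation":[0,0,0]},{"gripper":0.05,"dp":[0,0,0],"rotation":[0,0,0]}]'
```

```text
time_s: 3.35
eef_pos: [502.3, 27.7, 24.8]
ee_rot: [0.0, 0.998, 0.064, -0.0]
ft_force: [0.2, -0.1, 1.9]
grip_width: 50.0
time_s: 4.25
eef_pos: [538.9, 34.1, 24.3]
ee_rot: [0.0, 0.998, 0.065, 0.0]
ft_force: [-1.0, 0.2, 0.5]
grip_width: 50.3
```

```bash
python3 -m handwheel '[{"gripper":0.05,"dp":[0.002,0,0],"rotation":[0,0,0]},{"gripper":0.05,"dp":[0.001,0,0],"rotation":[0,0,0]},{"gripper":0.05,"dp":[0.001,0,0],"rotation":[0,0,0]},{"gripper":0.05,"dp":[0,0,0],"rotation":[0,0,0]}]'
python3 -m handwheel '[{"gripper":0.05,"dp":[0.001,0,0],"rotation":[0,0,0]},{"gripper":0.05,"dp":[0.001,0,0],"rotation":[0,0,0]},{"gripper":0.05,"dp":[0,0,0],"rotation":[0,0,0]}]'
```

```text
time_s: 4.65
eef_pos: [542.6, 34.6, 24.4]
ee_rot: [0.0, 0.998, 0.065, -0.0]
ft_force: [-1.9, 0.0, 0.8]
grip_width: 50.2
time_s: 4.95
eef_pos: [543.3, 34.7, 24.4]
ee_rot: [0.0, 0.998, 0.065, -0.002]
ft_force: [-5.6, 0.1, 3.4]
grip_width: 49.8
```

```bash
python3 -m handwheel '[{"gripper":0.05,"dp":[0.0015,0,0],"rotation":[0,0,0]},{"gripper":0.05,"dp":[0.0015,0,0],"rotation":[0,0,0]},{"gripper":0.05,"dp":[0.0,0,0],"rotation":[0,0,0]},{"gripper":0.05,"dp":[0,0,0],"rotation":[0,0,0]}]'
```

```text
time_s: 5.35
eef_pos: [543.3, 34.7, 24.4]
ee_rot: [0.0, 0.998, 0.065, -0.005]
ft_force: [-13.6, -1.9, 9.7]
grip_width: 50.2
```

The push force rose to 13.6 N with no more travel, and the fingers stand at light x = -45, so the stack is home. Now I back off, rise and check.

```bash
python3 -m handwheel '[{"gripper":0.05,"dp":[-0.015,0,0],"rotation":[0,0,0]},{"gripper":0.05,"dp":[-0.03,0,0],"rotation":[0,0,0]},{"gripper":0.05,"dp":[0.01,0,-0.04],"rotation":[0,0,0]},{"gripper":0.05,"dp":[0.02,0,-0.04],"rotation":[0,0,0]},{"gripper":0.05,"dp":[0.02,0,-0.04],"rotation":[0,0,0]},{"gripper":0.05,"dp":[0.01,0,-0.03],"rotation":[0,0,0]},{"gripper":0.05,"dp":[0,0,0],"rotation":[0,0,0]},{"gripper":0.05,"dp":[0,0,0],"rotation":[0,0,0]}]'
cat > snapw.py <<'E'
from h import *
import json,sys
n=sys.argv[1];c=vision.camera_model("wrist");im=vision.snapshot("wrist");cv2.imwrite(f"pics/{n}.png",im[:,:,::-1])
json.dump({k:np.array(v).tolist() for k,v in c.items()},open(n+".json","w"))
E
python3 snapw.py w3; python3 -c "
import cv2;im=cv2.imread('pics/w3.png')[20:220,200:440];cv2.imwrite('pics/w3c.png',cv2.resize(im,None,fx=3,fy=3,interpolation=2))"
```

```text
time_s: 6.15
eef_pos: [563.4, 37.2, 174.8]
ee_rot: [0.0, 0.998, 0.065, 0.001]
ft_force: [0.1, -0.3, -0.7]
grip_width: 50.3
```

View pics/w3c.png

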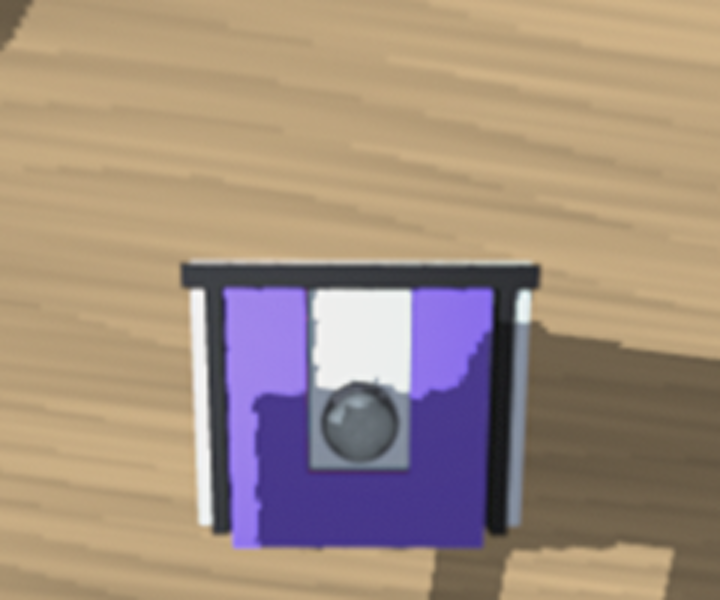

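The stack is flush and home, with no magenta or cyan showing. The stud head is at crop (360,422), which is pixel (320,160.5).

```bash
python3 - <<'E'
from h import *
import json
W2=json.load(open("w2.json"));W3=json.load(open("w3.json"));S=vision.camera_model("scene");D=vision.camera_model("side")
f=lambda x,y:(253+(x+.5)/4-.5,27+(y+.5)/4-.5)
g=lambda x,y:(200+(x+.5)/3-.5,20+(y+.5)/3-.5)
p=g(360,422)
print("w2+w3",tri((W2,f(253,226)),(W3,p)));print("all",tri((W2,f(253,226)),(W3,p),(S,(333.7,208)),(D,(319.8,191.4))))
print("z61",plane(W3,p,61),plane(W2,f(253,226),61))
for n,a,b,z in [("fence out",(182,264),(540,266),48),("fence in",(225,288),(496,290),48),("front",(233,546),(483,547),45),("slot",(309,467),(410,468),45)]:
    a,b=plane(W3,g(*a),z),plane(W3,g(*b),z);print(n,a.round(1),b.round(1),((a+b)/2).round(1),np.degrees(np.arctan2(*(b-a)[[1,0]])).round(2),np.linalg.norm(a-b).round(1))
print("tri front",tri((S,(192,293)),(D,(431,164))))
# cap top: from images
for n,c in(("scene0",S),("side0",D)):
    im=cv2.imread(f"pics/{n}.png")[:,:,::-1].copy();box=(170,280,215,325) if n=="scene0" else (415,155,445,185)
    k=biggest(blob(im,3,20,150,60,box));print(n,cv2.boundingRect(k))
E
```

```text
w2+w3 (array([597.46086831,  41.55707084,  52.81822723]), [0.1, 0.1])
all (array([597.79544924,  41.66569292,  58.69911554]), [1.2, 0.3, 0.4, 0.6])
z61 [598.27747137  41.79169404  61.        ] [596.39143769  41.11307942  61.        ]
fence out [641.2 107.   48. ] [656. -11.  48.] [648.6  48.   48. ] -82.86 118.9
fence in [635.4  92.1  48. ] [646.5   2.3  48. ] [640.9  47.2  48. ] -82.96 90.5
front [546.6  81.1  45. ] [557.9  -8.1  45. ] [552.2  36.5  45. ] -82.79 89.9
slot [578.6  57.4  45. ] [582.9  22.   45. ] [580.7  39.7  45. ] -83.12 35.6
tri front (array([ 517.73945774, -326.60686305,   35.78038605]), [0.8, 0.8])
scene0 (180, 290, 26, 29)
side0 (422, 162, 15, 16)
```

Stud about (597,41.7), yaw about 7°, and the plates' front edge agrees with home to within 1–2 mm. Next I look at the cap from close above.

```bash
python3 -m handwheel '[{"gripper":0.06,"dp":[-0.014,0.0394,0],"rotation":[0,0,0]},{"gripper":0.06,"dp":[-0.014,0.0394,0],"rotation":[0,0,0]},{"gripper":0.06,"dp":[-0.014,0.0394,0],"rotation":[0,0,0]},{"gripper":0.06,"dp":[-0.014,0.0394,0],"rotation":[0,0,0]},{"gripper":0.06,"dp":[-0.014,0.0394,0],"rotation":[0,0,0]},{"gripper":0.06,"dp":[-0.014,0.0394,0],"rotation":[0,0,0]},{"gripper":0.06,"dp":[-0.014,0.0394,0],"rotation":[0,0,0]},{"gripper":0.06,"dp":[-0.014,0.0394,0.012],"rotation":[0,0,0]},{"gripper":0.06,"dp":[-0.014,0.0394,0.012],"rotation":[0,0,0]},{"gripper":0.06,"dp":[0,0,0],"rotation":[0,0,0]},{"gripper":0.06,"dp":[0,0,0],"rotation":[0,0,0]},{"gripper":0.06,"dp":[0,0,0],"rotation":[0,0,0]}]'
python3 snapw.py w4; python3 - <<'E'
from h import *
import json
W=json.load(open("w4.json"));W1=vision.camera_model("wrist");s=monitor.sense();print(s["eef_pos"],W["xyz"])
im=cv2.imread("pics/w4.png")[:,:,::-1].copy();k=biggest(blob(im,3,20,150,60));print(cv2.minEnclosingCircle(k),cv2.boundingRect(k),cv2.fitEllipse(k))
x,y,w,h=cv2.boundingRect(k)
cv2.imwrite("pics/w4c.png",cv2.resize(im[max(y-40,0):y+h+40,x-60:x+w+60,::-1],None,fx=4,fy=4,interpolation=2));print(x-60,max(y-40,0))
E
```

```text
time_s: 7.4
eef_pos: [483.6, -329.5, 149.6]
ee_rot: [-0.001, 0.998, 0.065, -0.0]
ft_force: [-0.0, 0.6, -0.1]
grip_width: 60.1
[ 483.9755889  -329.35353801  150.23348309] [549.385651961321, -321.6209012575813, 329.24488886516616]
((327.0657958984375, 156.36842346191406), 21.4681396484375) (306, 135, 43, 43) ((327.0179138183594, 156.39434814453125), (41.54045486450195, 41.83537673950195), 30.13288116455078)
246 95
```

View pics/w4c.png

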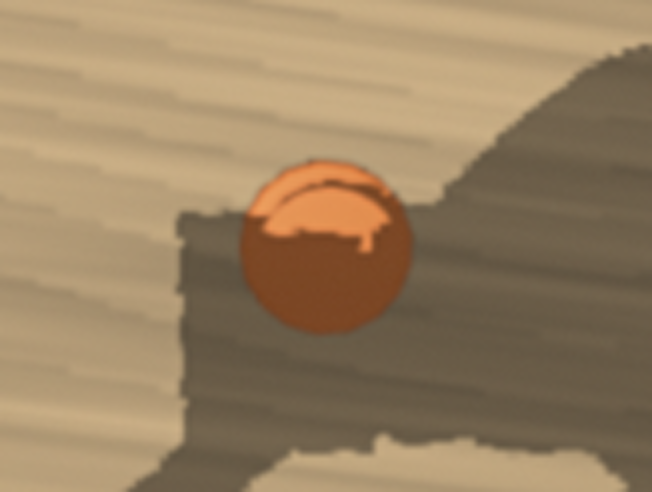

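The crop shows the cap standing upright, partly in shadow, with the flange outline centred at (327,156.4).

```bash
python3 - <<'E'
from h import *
import json
W=json.load(open("w4.json"));S=vision.camera_model("scene");D=vision.camera_model("side")
W1=dict(W,xyz=[485.203,-339.716,432.697],rotation=[0.7950362,-0.09333983,0.07010236,-0.5952233])
p=plane(W,(327.0,156.4),5);print("flange z5",p, "diam",np.linalg.norm(plane(W,(306,156.4),5)-plane(W,(349,156.4),5)))
print("w1 z5",plane(W1,(322,102),5), tri((W,(327,156.4)),(W1,(322.,102.))))
print("scene/side centroid tri top",tri((S,(192,293)),(D,(431,164))))
t=np.array([483.8,-329.4]);y=2*np.arctan2(.065,.998);d=p[:2]-t
print("tool dx,dy",d@[np.cos(y),np.sin(y)],d@[np.sin(y),-np.cos(y)])
E
```

```text
flange z5 [ 520.15725287 -332.37446528    5.        ] diam 46.90621506407339
w1 z5 [ 519.16119482 -332.19438136    5.        ] (array([ 5.19631938e+02, -3.32324116e+02, -1.00182444e-01]), [0.2, 0.2])
scene/side centroid tri top (array([ 517.73945774, -326.60686305,   35.78038605]), [0.8, 0.8])
tool dx,dy 35.66428564567724 7.665246842673335
```

Both wrist views give the flange centre at about (520,-332) with height about 0, and a diameter of 46.9 against 48 stated. Time to descend and grasp.

```bash
python3 -m handwheel '[{"gripper":0.06,"dp":[0.0175,0.0077,0],"rotation":[0,0,0]},{"gripper":0.06,"dp":[0.0175,0,0],"rotation":[0,0,0]},{"gripper":0.06,"dp":[0,0,0.04],"rotation":[0,0,0]},{"gripper":0.06,"dp":[0,0,0.04],"rotation":[0,0,0]},{"gripper":0.06,"dp":[0,0,0.03],"rotation":[0,0,0]},{"gripper":0.06,"dp":[0,0,0.02],"rotation":[0,0,0]},{"gripper":0.06,"dp":[0,0,0.012],"rotation":[0,0,0]},{"gripper":0.06,"dp":[0,0,0],"rotation":[0,0,0]},{"gripper":0.06,"dp":[0,0,0],"rotation":[0,0,0]}]' 15
python3 -m handwheel '[{"gripper":0.03,"dp":[0,0,0],"rotation":[0,0,0]},{"gripper":0.03,"dp":[0,0,0],"rotation":[0,0,0]},{"gripper":0.03,"dp":[0,0,0],"rotation":[0,0,0]},{"gripper":0.03,"dp":[0,0,0],"rotation":[0,0,0]},{"gripper":0.03,"dp":[0,0,0],"rotation":[0,0,0]},{"gripper":0.03,"dp":[0,0,0],"rotation":[0,0,0]}]' 15
```

```text
time_s: 8.35
eef_pos: [520.4, -333.8, 9.8]
ee_rot: [0.001, 0.998, 0.066, 0.001]
ft_force: [-0.7, -0.4, -0.1]
grip_width: 60.2
time_s: 8.95
eef_pos: [519.9, -334.2, 9.4]
ee_rot: [0.0, 0.998, 0.065, 0.001]
ft_force: [-0.1, 0.8, 4.8]
grip_width: 35.9
```

Gripped at 35.9 mm (barrel 36). Now I lift with a firmer grip and carry the cap to just short of the stud.

```bash
python3 -m handwheel '[{"gripper":0.03,"dp":[0,0,-0.005],"rotation":[0,0,0]},{"gripper":0.03,"dp":[0,0,-0.02],"rotation":[0,0,0]},{"gripper":0.03,"dp":[0,0,-0.04],"rotation":[0,0,0]},{"gripper":0.03,"dp":[0,0,-0.045],"rotation":[0,0,0]},{"gripper":0.03,"dp":[0,0,0],"rotation":[0,0,0]}]' 45
python3 -m handwheel '[{"gripper":0.03,"dp":[0.0085,-0.033,0],"rotation":[0,0,0]},{"gripper":0.03,"dp":[0.0085,-0.033,0],"rotation":[0,0,0]},{"gripper":0.03,"dp":[0.0085,-0.033,0],"rotation":[0,0,0]},{"gripper":0.03,"dp":[0.0085,-0.033,0],"rotation":[0,0,0]},{"gripper":0.03,"dp":[0.0085,-0.033,0],"rotation":[0,0,0]},{"gripper":0.03,"dp":[0.0085,-0.033,0],"rotation":[0,0,0]},{"gripper":0.03,"dp":[0.0085,-0.033,0],"rotation":[0,0,0]},{"gripper":0.03,"dp":[0.0085,-0.033,0],"rotation":[0,0,0]},{"gripper":0.03,"dp":[0.0085,-0.033,0],"rotation":[0,0,0]},{"gripper":0.03,"dp":[0.0085,-0.033,0],"rotation":[0,0,0]},{"gripper":0.03,"dp":[0.0,-0.0325,0],"rotation":[0,0,0]},{"gripper":0.03,"dp":[0,0,0],"rotation":[0,0,0]}]'
python3 -m handwheel '[{"gripper":0.03,"dp":[0,0,0],"rotation":[0,0,0]},{"gripper":0.03,"dp":[0,0,0],"rotation":[0,0,0]}]'
python3 snapw.py w5; python3 - <<'E'
from h import *
print(monitor.sense()["eef_pos"])
im=cv2.imread("pics/w5.png");cv2.imwrite("pics/w5c.png",cv2.resize(im[100:350,170:470],None,fx=2.4,fy=2.4,interpolation=2))
E
```

```text
time_s: 9.45
eef_pos: [522.8, -336.5, 126.7]
ee_rot: [0.005, 0.998, 0.065, 0.005]
ft_force: [0.7, -0.3, 0.5]
grip_width: 35.4
time_s: 10.65
eef_pos: [555.6, 40.2, 117.3]
ee_rot: [-0.001, 0.998, 0.068, -0.001]
ft_force: [0.5, -0.0, -0.9]
grip_width: 35.7
time_s: 10.85
eef_pos: [556.5, 35.7, 117.9]
ee_rot: [0.0, 0.998, 0.065, -0.0]
ft_force: [-0.1, 0.4, -0.1]
grip_width: 35.4
[556.59136983  35.47587727 118.07275168]
```

View pics/w5c.png

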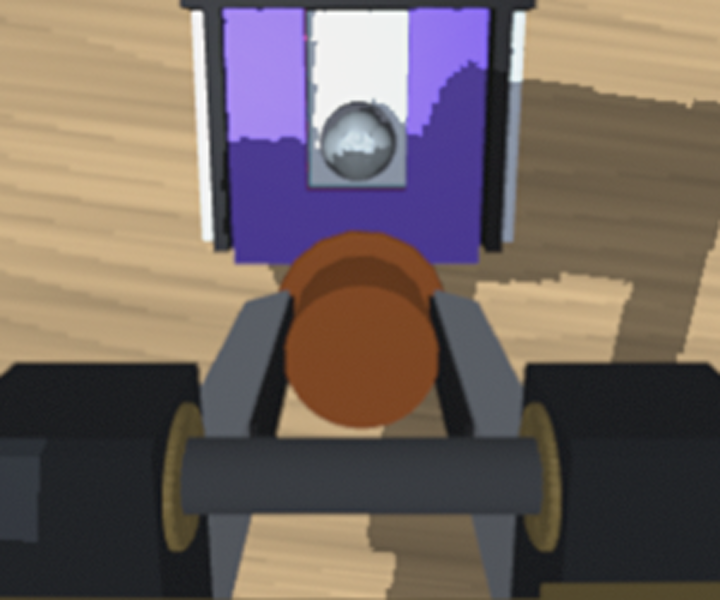

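The image shows the held cap's top disc centred at crop (362,356) with radius about 76, and the stud head at (358,140). Crop scale is 2.4, offset (170,100).

```bash
python3 - <<'E'
from h import *
import json
W=json.load(open("w5.json"));W3=json.load(open("w3.json"));W2=json.load(open("w2.json"))
f=lambda x,y:(170+(x+.5)/2.4-.5,100+(y+.5)/2.4-.5)
im=cv2.imread("pics/w5.png")[:,:,::-1].copy();k=biggest(blob(im,3,20,150,40,(250,180,400,300)));print("cap box",cv2.boundingRect(k))
t=np.array([556.55,35.55,118]);y=2*np.arctan2(.065,.998);ex=np.array([np.cos(y),np.sin(y)]);ey=np.array([np.sin(y),-np.cos(y)])
def rel(n,p): d=p[:2]-t[:2];print(n,p.round(1),"tool dx %.1f dy %.1f"%(d@ex,d@ey))
ct=plane(W,f(362,356),142.6);rel("captop",ct)
print("top diam",np.linalg.norm(plane(W,f(286,356),142.6)-plane(W,f(438,356),142.6)))
rel("flange front top (expect +24)",plane(W,f(362,232),113.6))
st=f(358,140)
rel("stud61",plane(W,st,61))
g=lambda x,y:(200+(x+.5)/3-.5,20+(y+.5)/3-.5)
X,e=tri((W,st),(W3,g(360,422)),(W2,(253+226/4-.3+.5,27+226/4-.4)));print(e);rel("stud tri",X)
for n,a,b,z in [("front",(234,262),(478,262),45),("slot",(307,187),(406,187),45)]:
    a,b=plane(W,f(*a),z),plane(W,f(*b),z);rel(n,(a+b)/2);print(np.linalg.norm(a-b))
E
```

```text
cap box (287, 197, 67, 81)
captop [557.1  35.1 142.6] tool dx 0.5 dy 0.5
top diam 35.566395246429025
flange front top (expect +24) [580.   38.  113.6] tool dx 23.6 dy 0.6
stud61 [598.8  41.7  61. ] tool dx 42.7 dy -0.7
[2.5, 2.3, 4.8]
stud tri [597.3  44.   54.9] tool dx 41.5 dy -3.1
front [552.7  36.6  45. ] tool dx -3.7 dy -1.5
90.07818021309829
slot [580.5  40.   45. ] tool dx 24.3 dy -1.3
35.62979562809489
```

Relative to the held cap, the stud is at about dx 41.5, dy -1.3 in tool axes. I'll hover just above it and check in the fixed cameras.

```bash
python3 -m handwheel '[{"gripper":0.03,"dp":[0.02,-0.0013,0],"rotation":[0,0,0]},{"gripper":0.03,"dp":[0.0215,0,0],"rotation":[0,0,0]},{"gripper":0.03,"dp":[0,0,0.015],"rotation":[0,0,0]},{"gripper":0.03,"dp":[0,0,0.015],"rotation":[0,0,0]},{"gripper":0.03,"dp":[0,0,0],"rotation":[0,0,0]},{"gripper":0.03,"dp":[0,0,0],"rotation":[0,0,0]},{"gripper":0.03,"dp":[0,0,0],"rotation":[0,0,0]}]'
python3 - <<'E'
from h import *
print(monitor.sense()["eef_pos"],monitor.sense()["ee_rot"])
L=[]
for n,b in(("scene",(300,160,380,260)),("side",(280,140,360,240))):
    im=vision.snapshot(n)[:,:,::-1];cv2.imwrite(f"pics/{n}6.png",im);L.append(cv2.resize(im[b[1]:b[3],b[0]:b[2]],None,fx=5,fy=5,interpolation=2))
cv2.imwrite("pics/c6.png",np.hstack(L))
E
python3 snapw.py w6
```

```text
time_s: 11.6
eef_pos: [597.4, 43.1, 88.8]
ee_rot: [0.0, 0.998, 0.065, 0.0]
ft_force: [0.2, -0.6, -0.4]
grip_width: 35.4
[597.35012417  43.12075795  88.75289019] [6.95473598e-05 9.97888109e-01 6.49561141e-02 1.42984153e-04]
```

View pics/c6.png

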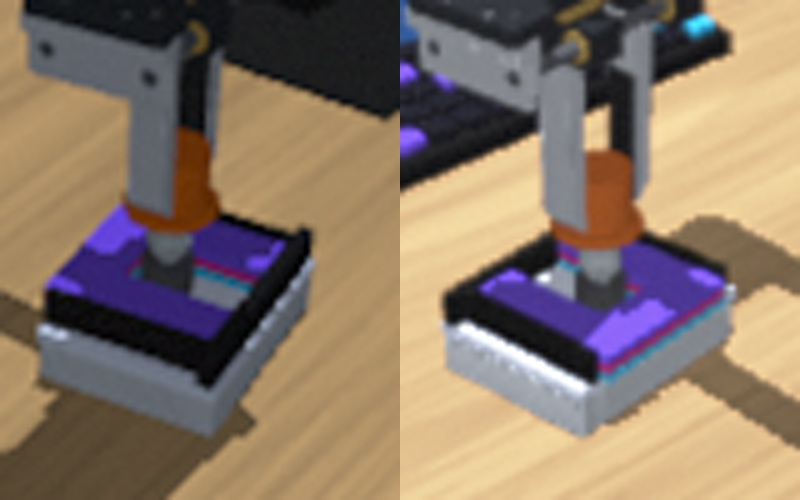

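The scene and side crops show the cap right above the stud. Flange centre against stud is x≈170 vs 167.5 in scene and 598.5 vs 600.5 in side. I'll compare those with the projected vertical lean.

```bash
python3 - <<'E'
from h import *
def proj(c,X):
    r=rot(np.array(c["rotation"])).T@(np.array(X)-c["xyz"]);R=np.diag([1,-1,-1])
    return cv2.projectPoints((R@r).reshape(1,1,3),np.zeros(3),np.zeros(3),np.array(c["mtx"]),np.array([c["k1"],0,0,0.]))[0][0,0]
from scipy.optimize import least_squares
C={n:vision.camera_model(n) for n in("scene","side")}
off={"scene":(300,0),"side":(280,400)}
for n,c in C.items():
    ox,b=off[n];cc=lambda X:(proj(c,X)[0]-ox+.5)*5-.5+b
    print(n,"flange z82: %.1f head61 %.1f seat50 %.1f"%tuple(cc((597,42,z)) for z in(82,61,48)),"d/dx %.2f d/dy %.2f"%(cc((598,42,61))-cc((597,42,61)),cc((597,43,61))-cc((597,42,61))))
E
```

```text
scene flange z82: 170.7 head61 168.9 seat50 167.9 d/dx 1.70 d/dy 1.13
side flange z82: 601.9 head61 602.4 seat50 602.8 d/dx -1.32 d/dy -1.50
```

```bash
python3 -m handwheel '[{"gripper":0.03,"dp":[0.0003,0.001,0],"rotation":[0,0,0]},{"gripper":0.03,"dp":[0,0,0.006],"rotation":[0,0,0]},{"gripper":0.03,"dp":[0,0,0.005],"rotation":[0,0,0]},{"gripper":0.03,"dp":[0,0,0.002],"rotation":[0,0,0]},{"gripper":0.03,"dp":[0,0,0.002],"rotation":[0,0,0]},{"gripper":0.03,"dp":[0,0,0],"rotation":[0,0,0]}]' 60
python3 -c "
from bench import monitor
s=monitor.sense();print(s['eef_pos'],s['ft_force'],s['moment'])"
```

```text
time_s: 12.35
eef_pos: [597.6, 42.3, 73.9]
ee_rot: [0.0, 0.998, 0.065, -0.001]
ft_force: [-3.1, -1.1, 3.7]
grip_width: 35.3
[597.58228904  42.27284864  73.90283608] [-3.05988386 -1.05128097  3.65905035] [-0.08687316  0.59921696  0.00449888]
```

The lateral force of -3.1 N in x says the cap sits slightly too far +x. I'll shift about 1 mm and go on.

```bash
python3 -m handwheel '[{"gripper":0.03,"dp":[-0.001,0.0002,0],"rotation":[0,0,0]},{"gripper":0.03,"dp":[0,0,0],"rotation":[0,0,0]},{"gripper":0.03,"dp":[0,0,0],"rotation":[0,0,0]}]'
python3 -m handwheel '[{"gripper":0.03,"dp":[0,0,0.001],"rotation":[0,0,0]},{"gripper":0.03,"dp":[0,0,0.001],"rotation":[0,0,0]},{"gripper":0.03,"dp":[0,0,0],"rotation":[0,0,0]}]'
```

```text
time_s: 12.65
eef_pos: [597.4, 42.2, 74.0]
ee_rot: [-0.0, 0.998, 0.065, 0.0]
ft_force: [-1.3, 0.1, 4.5]
grip_width: 34.7
time_s: 12.95
eef_pos: [597.5, 42.1, 73.1]
ee_rot: [-0.0, 0.998, 0.065, 0.001]
ft_force: [-2.8, 1.5, 9.3]
grip_width: 34.9
```

```bash
python3 -m handwheel '[{"gripper":0.03,"dp":[-0.0007,-0.0003,0.001],"rotation":[0,0,0]},{"gripper":0.03,"dp":[0,0,0.002],"rotation":[0,0,0]},{"gripper":0.03,"dp":[0,0,0.002],"rotation":[0,0,0]},{"gripper":0.03,"dp":[0,0,0],"rotation":[0,0,0]}]'
```

```text
time_s: 13.35
eef_pos: [597.0, 42.2, 67.0]
ee_rot: [0.0, 0.998, 0.065, 0.001]
ft_force: [0.8, -0.7, -0.0]
grip_width: 35.1
```

The force peaked and fell to zero, so the lip is snapping over. Down to the seat.

```bash
python3 -m handwheel '[{"gripper":0.03,"dp":[0,0,0.003],"rotation":[0,0,0]},{"gripper":0.03,"dp":[0,0,0.003],"rotation":[0,0,0]},{"gripper":0.03,"dp":[0,0,0.002],"rotation":[0,0,0]},{"gripper":0.03,"dp":[0,0,0],"rotation":[0,0,0]},{"gripper":0.03,"dp":[0,0,0],"rotation":[0,0,0]}]'
python3 -m handwheel '[{"gripper":0.03,"dp":[0,0,0.002],"rotation":[0,0,0]},{"gripper":0.03,"dp":[0,0,0.002],"rotation":[0,0,0]},{"gripper":0.03,"dp":[0,0,0],"rotation":[0,0,0]}]'
```

```text
time_s: 13.85
eef_pos: [596.2, 42.1, 58.5]
ee_rot: [0.0, 0.998, 0.065, -0.0]
ft_force: [-1.2, 0.8, 2.5]
grip_width: 34.8
time_s: 14.15
eef_pos: [596.5, 42.1, 56.1]
ee_rot: [0.0, 0.998, 0.065, 0.0]
ft_force: [-4.1, 0.2, 9.2]
grip_width: 35.2
```

```bash
python3 -m handwheel '[{"gripper":0.03,"dp":[-0.001,0,0.002],"rotation":[0,0,0]},{"gripper":0.03,"dp":[0,0,0.002],"rotation":[0,0,0]},{"gripper":0.03,"dp":[0,0,0],"rotation":[0,0,0]},{"gripper":0.03,"dp":[0,0,0],"rotation":[0,0,0]},{"gripper":0.03,"dp":[0,0,0],"rotation":[0,0,0]}]'
python3 - <<'E'
from h import *
s=monitor.sense();print(s["eef_pos"],s["ft_force"],s["moment"],s["time_s"])
L=[]
for n,b in(("scene",(300,160,380,260)),("side",(280,140,360,240))):
    im=vision.snapshot(n)[:,:,::-1];L.append(cv2.resize(im[b[1]:b[3],b[0]:b[2]],None,fx=5,fy=5,interpolation=2))
cv2.imwrite("pics/c7.png",np.hstack(L))
E
```

```text
time_s: 14.65
eef_pos: [596.6, 42.1, 55.3]
ee_rot: [0.0, 0.998, 0.065, 0.002]
ft_force: [-6.2, 0.3, 17.9]
grip_width: 35.2
[596.61731434  42.1420165   55.28958294] [-6.16144872  0.27359121 17.9401905 ] [0.06863582 1.27155547 0.00543997] 14.65
```

View pics/c7.png

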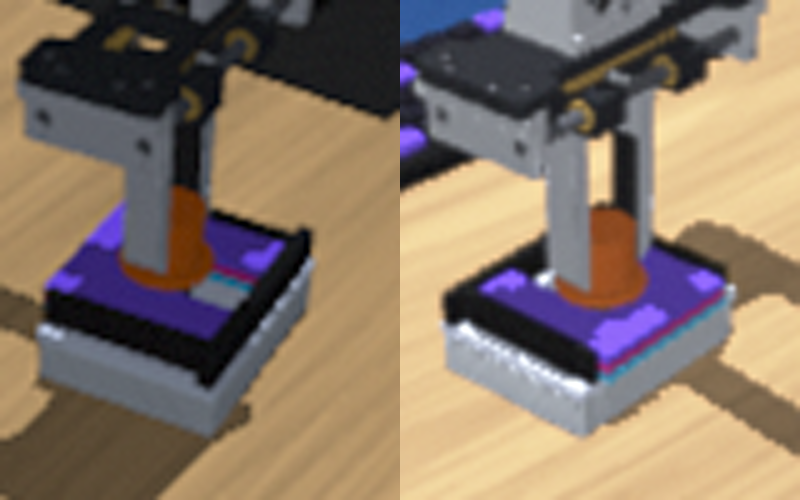

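The cap sits flat on the seat, upright, and the plates are still home. The push is 17.9 N at TCP z 55.3, and I had predicted the stop at 55.4. Handing in.

```bash
python3 -c "
from bench import robot,monitor
print(robot.hand_in());s=monitor.sense();print(s['eef_pos'],s['ft_force'],s['time_s'])"
```

```text
the job is handed in; nothing more can be done
None
the job is handed in; nothing more can be done
```

The job is handed in at about 15 s of robot time, with the stack home and the cap clipped on and still pressed. No verdict was reported.

- **Plates:** I pushed all three home in one steady push. The force rose to 13.6 N with no more travel, and the wrist view afterwards showed the edges flush, with no magenta or cyan sticking out.
- **Cap:** I gripped it by its barrel (35.9 mm measured, 36 stated), centred it over the stud and pressed. The push peaked at 9.3 N or more, then fell to zero as the lip snapped over.
- **Final press:** Past the click, the force grew at about 2.8 N per mm (3 stated). It ended at 17.9 N with the TCP at z 55.3 mm, where I expected the seat's stop at 55.4 mm. So the seat should be squeezed close to its full 4 mm. The last camera pictures show the cap upright and the plates home.

**Checks that disagreed:**
- Stud-head height triangulated to 53–59 mm, against 61 stated.
- The cap's position from the two fixed cameras was about 6 mm off in y from the wrist views. I went with the wrist views, and the grasp bore them out.
- A side force of about 6 N in -x remained at the end. That suggests the arm's target is about 1–2 mm off the stud's axis; the cap itself looks centred.

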